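Tip the scrubber handle out of its tube and lay it in the soap holder

ROBOT

A 6-joint arm with a two-finger parallel gripper is mounted at the origin on the work surface. World frame = base frame: x ahead of the robot, y to its left, z up, the work surface at z = 0. Lengths are in m, angles in rad, forces in N, time in s.
With the tool pointing down it reaches from about 0.325 to 0.875 m from the base axis. Payload 4.4 kg.
Tool frame: the origin (TCP) lies on the centre line of the jaws, within the pads' length; the fingertips stand 25 mm ahead of it and the grasp point (between the pads) lies 6 mm ahead of it; z points along the fingers, x is the direction in which the jaws open and shut, and the axes are right-handed (so a half turn about z gives the same grasp; the last joint's range is limited). The gripper opens to 85 mm and grips with 20 to 120 N. Pads are 22 mm wide; open, the fingers measure 114 mm over their backs; the gripper's body (76 mm by 85 mm) begins 54 mm behind the grasp point. The pads swing forward as they close: fully open they stand 13 mm farther back than shut.
Start: joints at [-1.427, 0.207, 1.542, -0, 1.393, -0.15], TCP at [0.167, -0.55, 0.256] pointing down, gripper open.
Joint ranges: [-2.73, 2.73], [-0.86, 2.22], [0.23, 2.46], [-1.11, 4.25], [0.08, 2.63], [-2.82, 2.82]. Speed limits (rad/s): [2.79, 2.79, 3.14, 3.14, 3.14, 3.14].

INTERFACE

Orientations are given as a rotation vector (axis times angle).
In Python, from rig import * gives the robot as it stands.
- The arm moves only by the tool arm_command, never from a script. Its argument "commands" is a list of rows, each an object with "linear": the shift along the world's x, y, z in cm, a list of three; "rotation": the turn, a rotation vector about the world's x, y, z in degrees, a list of three. In form: [{"linear": [tx, ty, tz], "rotation": [ax, ay, az]}, ...]. A call has 1 to 12 rows; each row is the pose to reach, as a shift and turn from the pose commanded when the call began; what a row does not reach only later rows make up. A row lasts 1/8 s, in which the tool goes at most 62.5 mm and 10.7 degrees, less where a joint would pass 70% of its speed; a pose out of reach is approached as far as the arm can. A call with a gripper value outside its range is refused whole. "hand" is the closure, from 0 (fully open) to 1 (shut), set as the call begins (left out, the last holds). The fingers move at their own pace and stop on an object; "newtons" is the grip in N (left out, the last holds). Time passes only in rows, so rows that repeat a pose let the fingers close. It gives the time, the measured TCP pose, the force and the opening at its end, in the units of the state.
- state(): the state, without advancing time (a new reading comes with each control period).
- grab_frame(name): name is "scene" or "top"; returns the picture (480x640x3 uint8, red, green, blue); there is no depth.
- calibration(name): a dict with "K" (3x3 intrinsics, pixels), "T" (4x4, takes a point from camera to world coordinates). Camera axes: x right, y up, looking along -z (the intrinsics and any distortion apply to the point x, -y, -z); pixel columns grow to the right and rows downward; lengths in m; the calibration is good to about 2 mm. A picture is of the moment at which its call begins. calibration takes no time and is no camera call.
- sign_off(): hands the job in, once; it reports no verdict.
The state is a dict: "clock": time; "joints": joint angles; "joint_vel": joint speeds; "joint_torque": joint torques, N m; "tcp_pos": TCP position; "ee_rot": TCP orientation; "force": force on the tool from outside, world axes, zero at the start; "wrist_torque": the same for the moment, N m; "grip_width": finger opening in m.
Only numpy, scipy, OpenCV 4.12 (cv2) and the standard library are available. Lean on these libraries where they do the work, as an engineer would, in place of code of your own. Each camera call takes 0.05 s, during which the arm holds its last target.

TASK

The steel pot-scrubber handle has slid to the bottom of the slimmer of the two tipping tubes on the lavadero rim. Press that tube's mouth end right down so that the handle slides out of the mouth, let the tube swing back level, then take the handle by its exposed end, draw it out and lay it flat inside the slotted soap holder. Do not tip the fat tube.

Things in the scene. Friction and masses are not known exactly. Their poses are not given: they have to be found in the camera images.
- handle: Pot-scrubber handle: plain round stainless steel rod, 16 mm thick, 120 mm long, about 70 g. Starts hidden in the slim tube, its end 19 mm inside the mouth. Origin at its middle, x along the rod, towards the mouth. Once tipped out it stands about 45 mm out of the mouth and stays so as the tube swings back; it then lies on the bottom of the bore, about 5 mm below the tube's axis.
- slim_mouth (a point): Mouth centre of the SLIM tube, a white pipe 33 mm across (bore 27), grey cap on its closed end, resting level on a grey bracket. x runs out of the mouth, y level across, z up. Axis 105 mm high; it turns on a cross pivot 80 mm behind the mouth, mouth down, to a stop at 0.65 rad (37 deg). The slippery bore lets the handle slide from about 20 deg on. It may stand nearer or farther than the fat tube.
- fat_mouth (a point): Mouth centre of the FAT tube, a white pipe 52 mm across, empty, on a like bracket and otherwise built as the slim one (axis 105 mm high, same axes, thumb pad top 136 mm high). Leave it alone.
- soap_tray: The soap holder: a rectangular green plastic tray with slots in its floor, fixed to the rim, 180 mm long (x) by 140 mm wide (y). Origin at the centre of its underside at surface height. Inner floor 18 mm and rim top 26 mm above the surface; inside 172 by 132 mm. The slots run along x and are 10 mm wide, so a rod laid along x does not roll.
- slim_pad (a point): Top of the slim tube's flat grey thumb pad (50 x 30 mm), 25 mm behind the mouth, 126 mm high at rest; axes as the mouth's. Pressed straight down here (about 5 N) the tube tips; a fingertip goes down 25 to 35 mm to the stop. Released, it swings back level within 1 to 2 s. Bracket: two posts 113 mm high beside the pivot, outer faces 26 mm off the axis; sloping catch plate under 50 mm.
Not all that is in view belongs to the job. Of the things that look like the soap_tray, take the one that is farthest from the robot's base at the start.

How it is judged:
By the outcome, as a careful person would: the job done as asked, in the order asked, and still so for the second after the job is handed in, with the robot touching nothing.
It also fails if it takes over 64 s, if anything falls off the work surface, if the arm or the gripper's body presses on something with over 40 N, if the wrist force passes 120 N, or if a joint passes its speed limit or range.

## Working session

There is one attempt and no reset: what is moved stays moved. The work goes in short steps, Python scripts to look and compute and a tool call to move; the robot and the scene stay as the last step left them, time stands still between calls to the robot, and variables do not carry over. Pictures are saved under pics/ and viewed, and the job is handed in when it is done.

Besides the shell and the picture viewer there is one more tool, called after ">>>" by a JSON object that holds its "method" and its "body". arm_command: Moves the arm, as the interface text tells. Its arguments: {"type":"object","properties":{"commands":{"type":"array","items":{"type":"object","properties":{"linear":{"type":"array","items":{"type":"number"}},"rotation":{"type":"array","items":{"type":"number"}}}}},"hand":{"type":"number"},"newtons":{"type":"number"}},"required":["commands"]}

```bash
mkdir -p pics; ls; cat > h.py <<'E'
from rig import *
import numpy as np, cv2
def ray(name,u,v):
    c=calibration(name);K=np.array(c["K"]);T=np.array(c["T"])
    d=np.array(c.get("dist",np.zeros(5)),float)
    p=cv2.undistortPoints(np.array([[[u,v]]],float),K,d)[0,0]
    return T[:3,3],T[:3,:3]@np.array([p[0],-p[1],-1.])
def onz(name,u,v,z):
    o,d=ray(name,u,v);return o+d*(z-o[2])/d[2]
def tri(a,b):
    A=[];B=[]
    M=np.zeros((3,3));r=np.zeros(3)
    for n,u,v in (a,b):
        o,d=ray(n,u,v);d=d/np.linalg.norm(d);P=np.eye(3)-np.outer(d,d);M+=P;r+=P@o
    return np.linalg.solve(M,r)
def proj(name,p):
    c=calibration(name);K=np.array(c["K"]);T=np.array(c["T"])
    q=np.linalg.inv(T)@np.append(p,1);q=np.array([q[0],-q[1],-q[2]])
    q=K@q;return q[:2]/q[2]
def snap(name,f):
    im=grab_frame(name);cv2.imwrite("pics/"+f,im[:,:,::-1]);return im
E
python3 - <<'E'
from h import *
for n in("scene","top"):
    snap(n,n+"0.png");print(calibration(n))
print(state())
E
```

```text
pics
{'K': array([[472.15300273,   0.        , 314.48052823],
       [  0.        , 472.15300273, 234.41087137],
       [  0.        ,   0.        ,   1.        ]]), 'T': array([[-0.37699664, -0.78579386,  0.4903076 ,  0.89608378],
       [ 0.92619942, -0.31680302,  0.20442718,  0.22772785],
       [-0.0053067 ,  0.53119098,  0.8472355 ,  0.96362532],
       [ 0.        ,  0.        ,  0.        ,  1.        ]])}
{'K': array([[490.69507061,   0.        , 320.27915166],
       [  0.        , 490.69507061, 249.49588338],
       [  0.        ,   0.        ,   1.        ]]), 'T': array([[ 0.00982566,  0.99825474, -0.05823169,  0.35745567],
       [-0.99991636,  0.00931887, -0.00896812,  0.03183855],
       [-0.00840982,  0.05831494,  0.99826281,  1.01247298],
       [ 0.        ,  0.        ,  0.        ,  1.        ]])}
{'clock': 0.1, 'joints': array([-1.42652246e+00,  2.07396684e-01,  1.54283030e+00, -7.44091455e-07,
        1.39347731e+00, -1.50489612e-01]), 'joint_vel': array([ 0.00111952, -0.00017897, -0.00348694, -0.0004731 , -0.00131221,
        0.00042594]), 'joint_torque': array([-1.38866280e-04, -3.84092402e+01, -2.92548841e+01, -1.84008109e-04,
        4.83583994e-03, -9.22918019e-06]), 'tcp_pos': array([ 0.16694782, -0.54956811,  0.25519755]), 'ee_rot': array([-2.52237135e+00,  1.87025034e+00,  2.33783780e-03]), 'force': array([1.14980362, 0.15134922, 0.23820454]), 'wrist_torque': array([0.00127004, 0.01656108, 0.03172653]), 'grip_width': 0.08525273163350817}
```

View pics/scene0.png

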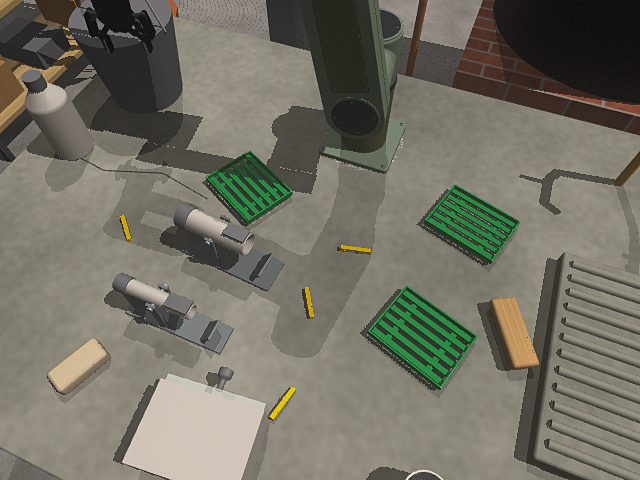

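View pics/top0.png

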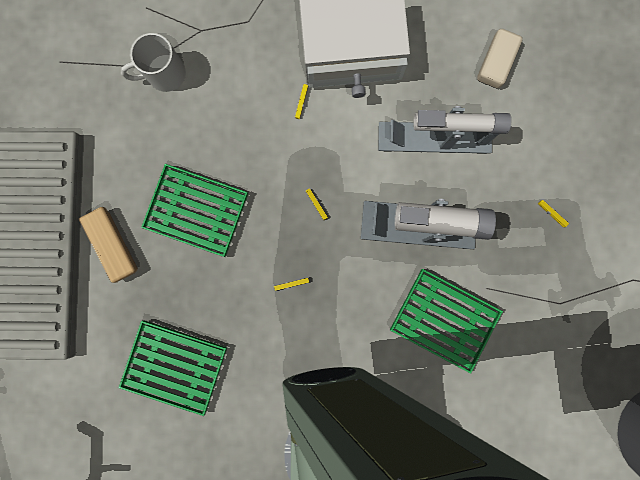

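The slim tube is the far one (top picture about (462,121), mouth to the left). The fat one is nearer, at (450,218). The farthest green tray is at (197,210) in the top view and (420,337) in the scene view. I'll zoom in to measure.

```bash
python3 - <<'E'
from h import *
t=cv2.imread("pics/top0.png");s=cv2.imread("pics/scene0.png")
a=cv2.resize(t[90:170,370:530],None,fx=5,fy=5,interpolation=cv2.INTER_CUBIC)
b=cv2.resize(s[255:375,95:255],None,fx=5,fy=5,interpolation=cv2.INTER_CUBIC)
cv2.imwrite("pics/ca.png",a);cv2.imwrite("pics/cb.png",b)
def tray(im,n,c):
    hsv=cv2.cvtColor(im,cv2.COLOR_BGR2HSV)
    m=cv2.inRange(hsv,(60,120,40),(85,255,255))
    m=cv2.morphologyEx(m,cv2.MORPH_CLOSE,np.ones((9,9)))
    for k in cv2.findContours(m,0,2)[0]:
        if cv2.contourArea(k)<1500: continue
        r=cv2.minAreaRect(k);q=cv2.approxPolyDP(cv2.convexHull(k),6,True)[:,0]
        P=np.array([onz(n,*x,0.026)[:2] for x in q.astype(float)])
        print(n,r[0],q.tolist());print(P.round(4).tolist(),P.mean(0).round(4),np.linalg.norm(P-np.roll(P,-1,0),axis=1).round(3), "dist",np.linalg.norm(P.mean(0)).round(3))
tray(t,"top",0);tray(s,"scene",0)
E
```

```text
top (172.05001831054688, 367.85003662109375) [[141, 321], [225, 348], [203, 415], [120, 388]]
[[0.2682, 0.3984], [0.2165, 0.2287], [0.0848, 0.2696], [0.1355, 0.4361]] [0.1762 0.3332] [0.177 0.138 0.174 0.138] dist 0.377
top (446.0013732910156, 320.4419250488281) [[421, 269], [502, 311], [470, 372], [390, 329]]
[[0.3777, -0.1617], [0.2956, -0.3227], [0.1748, -0.2581], [0.2576, -0.0998]] [ 0.2764 -0.2106] [0.181 0.137 0.179 0.135] dist 0.347
top (194.44461059570312, 209.65692138671875) [[165, 164], [247, 192], [223, 256], [142, 227]]
[[0.5867, 0.3592], [0.5305, 0.1906], [0.4, 0.2367], [0.4573, 0.4022]] [0.4936 0.2972] [0.178 0.138 0.175 0.136] dist 0.576
scene (423.5908508300781, 334.2967224121094) [[405, 286], [477, 336], [441, 387], [368, 331]]
[[0.4029, 0.2358], [0.4571, 0.4054], [0.5861, 0.362], [0.5311, 0.1938]] [0.4943 0.2992] [0.178 0.136 0.177 0.135] dist 0.578
scene (472.2497863769531, 220.27825927734375) [[519, 222], [491, 260], [425, 219], [455, 184]]
[[0.1395, 0.4392], [0.2674, 0.3975], [0.2145, 0.23], [0.0836, 0.272]] [0.1762 0.3347] [0.135 0.176 0.137 0.176] dist 0.378
scene (249.4337615966797, 184.64630126953125) [[250, 151], [291, 194], [248, 223], [206, 177]]
[[0.1765, -0.2542], [0.2658, -0.097], [0.383, -0.1575], [0.2971, -0.3191]] [ 0.2806 -0.207 ] [0.181 0.132 0.183 0.137] dist 0.349
```

View pics/ca.png

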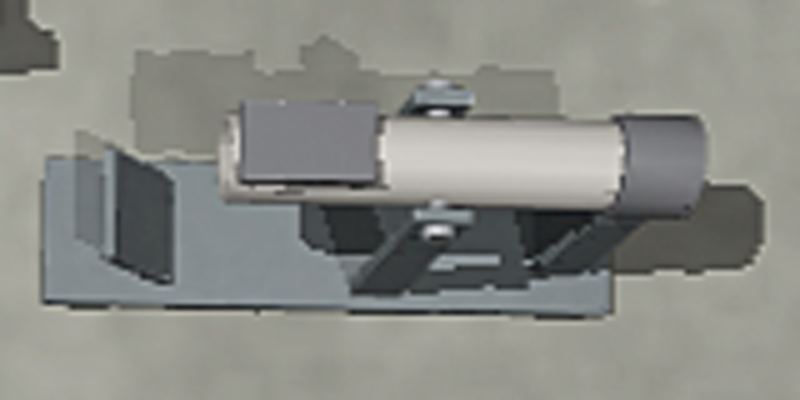

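View pics/cb.png

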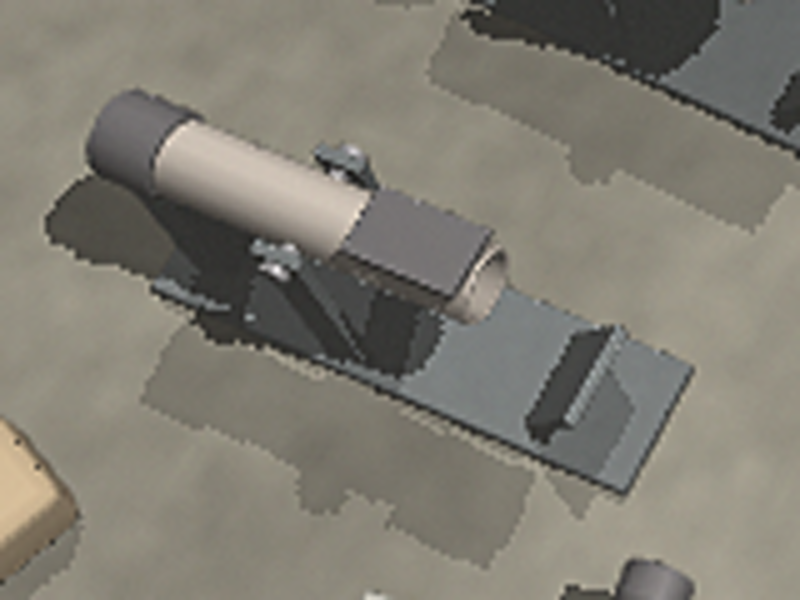

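```bash
python3 - <<'E'
from h import *
f=lambda p,o:[(np.array(x)+.5)/5-.5+o for x in p]
T=f([(243,101),(380,101),(378,183),(240,181)],(370,90))
S=f([(342,248),(448,295),(493,235),(385,190)],(95,255))
PT=np.array([onz("top",*q,.126) for q in T]);PS=np.array([onz("scene",*q,.126) for q in S])
print(PT.round(4),PT.mean(0).round(4));print(PS.round(4),PS.mean(0).round(4))
print("tri",tri(("top",*np.mean(T,0)),("scene",*np.mean(S,0))).round(4))
# tube silhouette edges in top at axis height: near cap and mouth
E=f([(385,115),(620,119),(385,202),(620,208),(222,160),(705,165)],(370,90))
Q=np.array([onz("top",*q,.105) for q in E]);print(Q.round(4))
d=(Q[0]+Q[2])/2-(Q[1]+Q[3])/2;print("yaw top tube",np.degrees(np.arctan2(d[1],d[0])))
# mouth in scene: rim ellipse centre
m=f([(484,287)],(95,255))[0];print("mouth scene",onz("scene",*m,.105))
# base plate edges
B=f([(45,303),(612,317),(48,157)],(370,90));Q=np.array([onz("top",*q,.0) for q in B]);d=Q[0]-Q[1];print("yaw plate",np.degrees(np.arctan2(d[1],d[0])))
B=f([(627,495),(245,335),(693,370)],(95,255));Q2=np.array([onz("scene",*q,.0) for q in B]);d=Q2[0]-Q2[1];print("yaw plate",np.degrees(np.arctan2(d[1],d[0])),Q.round(4),Q2.round(4))
# scene tube edges
for P in (PT,PS):
    d=(P[0]+P[3]-P[1]-P[2]) if P is PT else (P[1]+P[2]-P[0]-P[3]); print(np.degrees(np.arctan2(d[1],d[0])))
# box near
for n,u,v in (("top",357,95),("scene",223,372)): print("box knob",onz(n,u,v,.1))
for q in [(302,68),(408,70),(300,0),(410,0)]: print(onz("top",*q,.1))
E
```

```text
[[ 0.6679 -0.1376  0.126 ]
 [ 0.6683 -0.1878  0.126 ]
 [ 0.6376 -0.1869  0.126 ]
 [ 0.638  -0.1364  0.126 ]] [ 0.653  -0.1622  0.126 ]
[[ 0.6666 -0.1845  0.126 ]
 [ 0.6681 -0.1368  0.126 ]
 [ 0.6401 -0.1334  0.126 ]
 [ 0.6392 -0.182   0.126 ]] [ 0.6535 -0.1592  0.126 ]
tri [ 0.6532 -0.1615  0.1235]
[[ 0.6703 -0.1948  0.105 ]
 [ 0.6694 -0.2829  0.105 ]
 [ 0.6371 -0.1947  0.105 ]
 [ 0.6354 -0.2825  0.105 ]
 [ 0.6526 -0.1337  0.105 ]
 [ 0.652  -0.3145  0.105 ]]
yaw top tube 89.16420905457065
mouth scene [ 0.65417581 -0.13463181  0.105     ]
yaw plate 89.00050290003851
yaw plate 89.87621660285951 [[ 0.6255 -0.0789  0.    ]
 [ 0.6214 -0.3151  0.    ]
 [ 0.6876 -0.08    0.    ]] [[ 0.6833 -0.0768  0.    ]
 [ 0.6829 -0.2637  0.    ]
 [ 0.6242 -0.0765  0.    ]]
89.97908279290972
88.61195511572454
box knob [ 0.7048157  -0.02671968  0.1       ]
box knob [ 0.73364533 -0.02382005  0.1       ]
[0.7565961 0.0782513 0.1      ]
[ 0.75394305 -0.12332172  0.1       ]
[0.89026979 0.08369797 0.1       ]
[ 0.89130609 -0.12722958  0.1       ]
```

```bash
python3 - <<'E'
from h import *
print("bottle base",onz("scene",75,150,0.0),"top if above base",[onz("scene",33,80,z).round(3) for z in (.1,.15,.2,.25,.3)])
print("bin", onz("scene",145,100,0),[onz("scene",130,10,z).round(3) for z in (.05,.1,.15,.2)])
print("shoulder knob",[onz("top",357,80,z).round(3) for z in (.05,.1,.15)])
from scipy.spatial.transform import Rotation as R
M=R.from_rotvec(state()["ee_rot"]).as_matrix();print(M.round(4));print("yaw x",np.degrees(np.arctan2(M[1,0],M[0,0])))
# fat tube extents
for q in [(395,205),(508,225)]:print(onz("top",*q,.105).round(3))
# box height via tri of front corners
print(tri(("top",302,68),("scene",265,405)).round(3),tri(("top",408,70),("scene",168,377)).round(3))
E
```

```text
bottle base [ 3.30985945e-01 -7.11810940e-01  1.11022302e-16] top if above base [array([ 0.223, -0.88 ,  0.1  ]), array([ 0.262, -0.816,  0.15 ]), array([ 0.301, -0.752,  0.2  ]), array([ 0.34 , -0.688,  0.25 ]), array([ 0.379, -0.624,  0.3  ])]
bin [ 0.09271115 -0.64282999  0.        ] [array([-0.208, -0.877,  0.05 ]), array([-0.148, -0.817,  0.1  ]), array([-0.087, -0.756,  0.15 ]), array([-0.027, -0.696,  0.2  ])]
shoulder knob [array([ 0.755, -0.03 ,  0.05 ]), array([ 0.734, -0.027,  0.1  ]), array([ 0.713, -0.023,  0.15 ])]
[[ 2.905e-01 -9.569e-01 -3.000e-04]
 [-9.569e-01 -2.905e-01  2.100e-03]
 [-2.100e-03 -3.000e-04 -1.000e+00]]
yaw x -73.11127045528454
[ 0.495 -0.098  0.105]
[ 0.459 -0.307  0.105]
[0.757 0.075 0.102] [ 0.773 -0.131  0.055]
```

>>> {"method": "arm_command", "body": {"commands": [{"linear": [4,3.2,0],"rotation": [0,0,6]},{"linear": [8.5,6.8,0],"rotation": [0,0,13]},{"linear": [13,10.4,0],"rotation": [0,0,19.5]},{"linear": [17.5,14,0],"rotation": [0,0,26]},{"linear": [22,17.6,0],"rotation": [0,0,33]},{"linear": [26.5,21.2,0],"rotation": [0,0,40]},{"linear": [31,24.8,0],"rotation": [0,0,46.5]},{"linear": [35.5,28.4,0],"rotation": [0,0,53]},{"linear": [40,32,-1],"rotation": [0,0,60]},{"linear": [44.5,35.6,-3],"rotation": [0,0,66.5]},{"linear": [48.6,38.9,-5],"rotation": [0,0,72.3]},{"linear": [48.6,38.9,-5],"rotation": [0,0,72.3]}], "hand": 1, "newtons": 40}}

```text
clock: 1.6
tcp_pos: [0.6534, -0.1573, 0.202]
ee_rot: [-3.138, 0.014, 0.009]
force: [-0.4, -0.8, -0.2]
grip_width: -0.0002
```

```bash
python3 - <<'E'
from h import *
t=snap("top","t1.png");s=snap("scene","s1.png")
print(state()["tcp_pos"])
a=cv2.resize(t[60:190,340:540],None,fx=3,fy=3);b=cv2.resize(s[200:330,75:275],None,fx=3,fy=3)
cv2.imwrite("pics/c1.png",np.hstack([a,b])[:,:,::-1][:, :]);
cv2.imwrite("pics/c1.png",cv2.resize(np.vstack([a,b])[:,:,::-1],None,fx=.75,fy=.75))
E
```

```text
[ 0.65258052 -0.16065641  0.20492463]
```

View pics/c1.png

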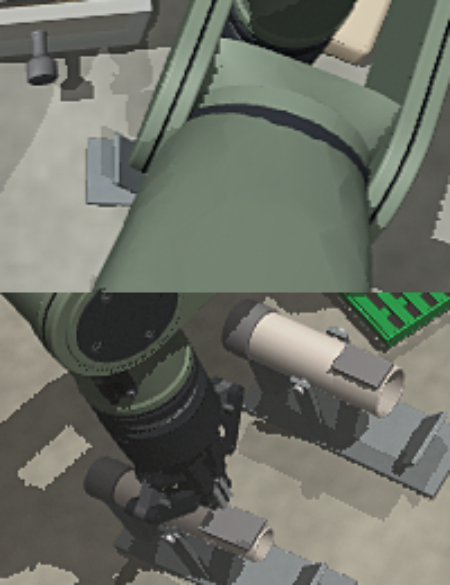

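The shut fingers hang over the slim tube's pad (lower crop, about (225,505)), clear of the fat tube. Next I lower to the pad and press in steps.

>>> {"method": "arm_command", "body": {"commands": [{"linear": [0,0,-2.5],"rotation": [0,0,0]},{"linear": [0,0,-4.5],"rotation": [0,0,0]},{"linear": [0,0,-5.2],"rotation": [0,0,0]},{"linear": [0,0,-5.7],"rotation": [0,0,0]},{"linear": [0,0,-6.2],"rotation": [0,0,0]},{"linear": [0,0,-6.7],"rotation": [0,0,0]},{"linear": [0,0,-7.1],"rotation": [0,0,0]},{"linear": [0,0,-7.5],"rotation": [0,0,0]},{"linear": [0,0,-7.5],"rotation": [0,0,0]}]}}

```text
clock: 2.82
tcp_pos: [0.6535, -0.161, 0.1312]
ee_rot: [3.141, -0.022, 0.001]
force: [1.5, 3.2, 3.3]
grip_width: 0.0001
```

>>> {"method": "arm_command", "body": {"commands": [{"linear": [0,0,-0.3],"rotation": [0,0,0]},{"linear": [0,0,-0.6],"rotation": [0,0,0]},{"linear": [0,0,-0.8],"rotation": [0,0,0]},{"linear": [0,0,-0.8],"rotation": [0,0,0]}]}}

```text
clock: 3.32
tcp_pos: [0.6527, -0.1617, 0.1227]
ee_rot: [3.141, -0.022, -0.002]
force: [0.0, 2.1, 1.8]
grip_width: 0.0
```

>>> {"method": "arm_command", "body": {"commands": [{"linear": [0,0,-0.2],"rotation": [0,0,0]},{"linear": [0,0,-0.4],"rotation": [0,0,0]},{"linear": [0,0,-0.4],"rotation": [0,0,0]}]}}

```text
clock: 3.7
tcp_pos: [0.6533, -0.1613, 0.1219]
ee_rot: [3.141, -0.022, 0.001]
force: [-3.0, 3.7, 12.0]
grip_width: 0.0001
```

```bash
python3 - <<'E'
from h import *
s=snap("scene","s2.png")
print(state()["tcp_pos"],state()["force"])
cv2.imwrite("pics/c2.png",cv2.resize(s[230:370,75:275],None,fx=4,fy=4)[:,:,::-1])
E
```

```text
[ 0.65328814 -0.16134141  0.12195115] [-2.06074792  3.82409729 11.05600838]
```

View pics/c2.png

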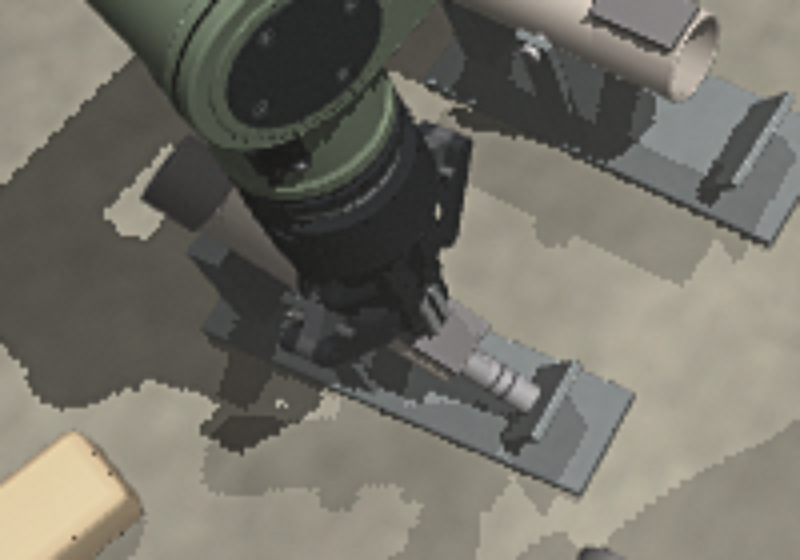

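The tube is at its stop (force jumped to 12 N at about 29 mm down). The rod shows out of the mouth, resting on the catch plate (crop around (505,380)). I'll hold a moment, then lift straight up slowly.

>>> {"method": "arm_command", "body": {"commands": [{"linear": [0,0,-0.1],"rotation": [0,0,0]},{"linear": [0,0,-0.1],"rotation": [0,0,0]},{"linear": [0,0,-0.1],"rotation": [0,0,0]},{"linear": [0,0,-0.1],"rotation": [0,0,0]}]}}

```text
clock: 4.25
tcp_pos: [0.6533, -0.1614, 0.1219]
ee_rot: [3.141, -0.022, 0.001]
force: [-4.4, 5.1, 15.4]
grip_width: -0.0001
```

>>> {"method": "arm_command", "body": {"commands": [{"linear": [0,0,0.5],"rotation": [0,0,0]},{"linear": [0,0,1.0],"rotation": [0,0,0]},{"linear": [0,0,1.5],"rotation": [0,0,0]},{"linear": [0,0,2.0],"rotation": [0,0,0]},{"linear": [0,0,2.5],"rotation": [0,0,0]},{"linear": [0,0,3.0],"rotation": [0,0,0]},{"linear": [0,0,3.5],"rotation": [0,0,0]},{"linear": [0,0,5],"rotation": [0,0,0]},{"linear": [0,0,8],"rotation": [0,0,0]},{"linear": [0,0,11],"rotation": [0,0,0]},{"linear": [0,3,12],"rotation": [0,0,0]},{"linear": [0,5.5,12],"rotation": [0,0,0]}]}}

```text
clock: 5.75
tcp_pos: [0.6538, -0.1055, 0.2404]
ee_rot: [3.141, -0.023, 0.005]
force: [0.2, -0.0, -0.4]
grip_width: -0.0002
```

>>> {"method": "arm_command", "body": {"commands": [{"linear": [0,0,0],"rotation": [0,0,0]},{"linear": [0,0,0],"rotation": [0,0,0]},{"linear": [0,0,0],"rotation": [0,0,0]},{"linear": [0,0,0],"rotation": [0,0,0]},{"linear": [0,0,0],"rotation": [0,0,0]},{"linear": [0,0,0],"rotation": [0,0,0]},{"linear": [0,0,0],"rotation": [0,0,0]},{"linear": [0,0,0],"rotation": [0,0,0]}], "hand": 0}}

```text
clock: 6.75
tcp_pos: [0.6531, -0.1062, 0.2383]
ee_rot: [-3.142, 0.022, -0.0]
force: [0.9, 0.2, 0.3]
grip_width: 0.0853
```

```bash
python3 - <<'E'
from h import *
s=snap("scene","s3.png");t=snap("top","t3.png")
print(state()["tcp_pos"],state()["force"],state()["ee_rot"])
cv2.imwrite("pics/c3.png",cv2.resize(s[230:370,75:275],None,fx=4,fy=4)[:,:,::-1])
E
```

```text
[ 0.65305242 -0.10617063  0.23833513] [-0.43359916  0.27406515  0.00257102] [ 3.14148469e+00 -2.20770437e-02  9.84504913e-05]
```

View pics/c3.png

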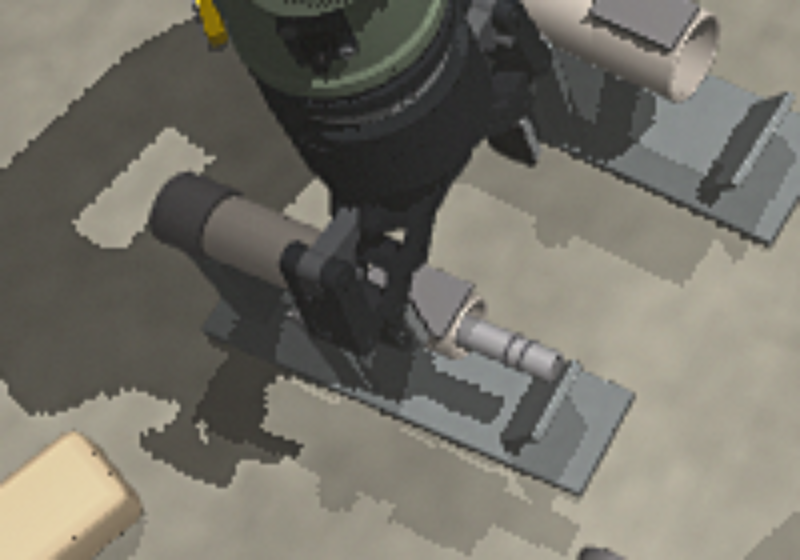

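View pics/t3.png

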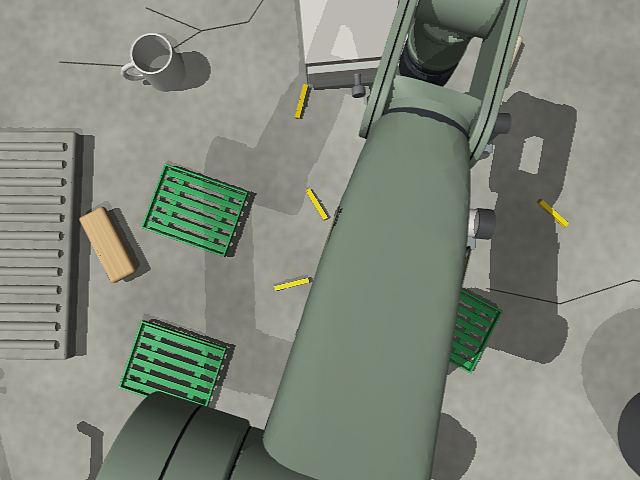

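```bash
python3 - <<'E'
from h import *
for u,v in [(545,365),(560,360),(470,330)]: print(onz("scene",u/4+75,v/4+230,.1).round(4))
for y in (-.09,-.11,-.135): print(proj("scene",[.6535,y,.1]).round(1), ((proj("scene",[.6535,y,.1])-[75,230])*4).round())
E
```

```text
[ 0.6551 -0.0913  0.1   ]
[ 0.6501 -0.0858  0.1   ]
[ 0.6529 -0.1342  0.1   ]
[212.2 320.8] [549. 363.]
[203.2 317.1] [513. 349.]
[192.  312.6] [468. 331.]
```

>>> {"method": "arm_command", "body": {"commands": [{"linear": [0,0.2,-4],"rotation": [0,0,0]},{"linear": [0,0.2,-7],"rotation": [0,0,0]},{"linear": [0,0.2,-9.5],"rotation": [0,0,0]},{"linear": [0,0.2,-11.5],"rotation": [0,0,0]},{"linear": [0,0.2,-12.6],"rotation": [0,0,0]},{"linear": [0,0.2,-13.3],"rotation": [0,0,0]},{"linear": [0,0.2,-13.3],"rotation": [0,0,0]}]}}

```text
clock: 7.72
tcp_pos: [0.6532, -0.1042, 0.1054]
ee_rot: [3.141, -0.022, 0.0]
force: [-0.3, -0.1, -0.1]
grip_width: 0.0854
```

>>> {"method": "arm_command", "body": {"commands": [{"linear": [0,0,0],"rotation": [0,0,0]},{"linear": [0,0,0],"rotation": [0,0,0]},{"linear": [0,0,0],"rotation": [0,0,0]},{"linear": [0,0,0],"rotation": [0,0,0]},{"linear": [0,0,0],"rotation": [0,0,0]},{"linear": [0,0,0],"rotation": [0,0,0]},{"linear": [0,0,0],"rotation": [0,0,0]},{"linear": [0,0,0],"rotation": [0,0,0]}], "hand": 1, "newtons": 50}}

```text
clock: 8.72
tcp_pos: [0.6532, -0.1042, 0.1055]
ee_rot: [3.141, -0.022, 0.001]
force: [-1.3, 0.5, 2.0]
grip_width: 0.0142
```

```bash
python3 - <<'E'
from h import *
s=snap("scene","s4.png")
print(state()["tcp_pos"],state()["force"],state()["ee_rot"],state()["grip_width"])
cv2.imwrite("pics/c4.png",cv2.resize(s[230:370,75:275],None,fx=4,fy=4)[:,:,::-1])
E
```

```text
[ 0.65315012 -0.10420517  0.10538222] [-0.05840919  0.85116345  1.42261617] [ 3.14145306e+00 -2.21012420e-02  3.39825500e-04] 0.014377989549929113
```

View pics/c4.png

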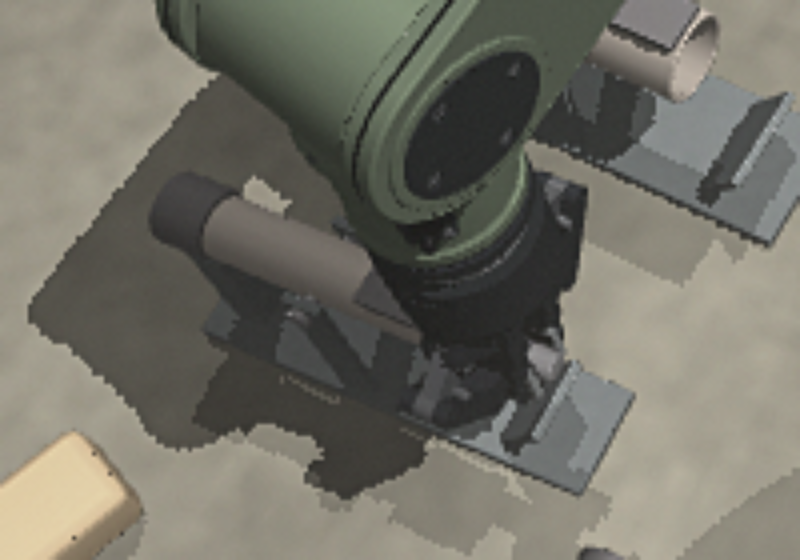

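```bash
python3 - <<'E'
from h import *
t=cv2.imread("pics/top0.png");s=cv2.imread("pics/scene0.png")
a=cv2.resize(t[50:130,290:420],None,fx=4,fy=4);b=cv2.resize(s[355:435,160:290],None,fx=4,fy=4)
cv2.imwrite("pics/kn.png",np.vstack([a,b]))
E
```

```text
(no output)
```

View pics/kn.png

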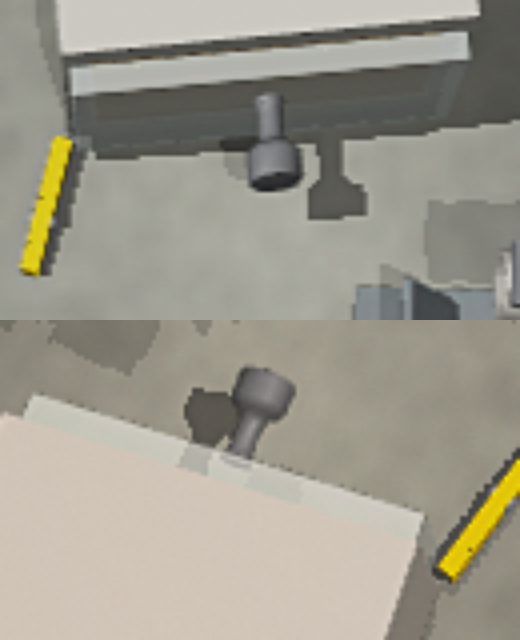

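```bash
python3 - <<'E'
from h import *
print(tri(("top",290+274/4,50+180/4),("scene",160+265/4,355+55/4)).round(3))
print("lid corners",tri(("top",290+62/4,50+50/4),("scene",160+420/4,355+200/4)).round(3))
d=np.radians
P=np.array([[0.5867,0.3592],[0.5305,0.1906],[0.4,0.2367],[0.4573,0.4022]])
a=P[0]-P[1];b=P[3]-P[2];print([np.degrees(np.arctan2(*v[::-1])) for v in (a,b)])
P=np.array([[0.4029,0.2358],[0.4571,0.4054],[0.5861,0.362],[0.5311,0.1938]])
a=P[1]-P[0];b=P[2]-P[3];print([np.degrees(np.arctan2(*v[::-1])) for v in (a,b)])
E
```

```text
[ 0.719 -0.032  0.063]
lid corners [0.76  0.073 0.114]
[np.float64(71.56505117707799), np.float64(70.90294091008535)]
[np.float64(72.27739538924128), np.float64(71.89268608776251)]
```

The grip holds, but the fingertips reach 19 mm below the rod, which would hit the tray floor (18 mm) and force a drop of over 10 mm. I'll regrasp nearer the tips, so the rod can be set down from a few mm.

>>> {"method": "arm_command", "body": {"commands": [{"linear": [0,0,0],"rotation": [0,0,0]},{"linear": [0,0,0],"rotation": [0,0,0]},{"linear": [0,0,0],"rotation": [0,0,0]},{"linear": [0,0,0],"rotation": [0,0,0]},{"linear": [0,-0.2,0.5],"rotation": [0,0,0]},{"linear": [0,-0.2,1.0],"rotation": [0,0,0]},{"linear": [0,-0.2,1.0],"rotation": [0,0,0]}], "hand": 0.5}}

```text
clock: 9.65
tcp_pos: [0.6537, -0.1065, 0.1164]
ee_rot: [3.141, -0.022, 0.003]
force: [-0.2, 0.5, 0.3]
grip_width: 0.0428
```

>>> {"method": "arm_command", "body": {"commands": [{"linear": [0,0,0],"rotation": [0,0,0]},{"linear": [0,0,0],"rotation": [0,0,0]},{"linear": [0,0,0],"rotation": [0,0,0]},{"linear": [0,0,0],"rotation": [0,0,0]},{"linear": [0,0,0],"rotation": [0,0,0]},{"linear": [0,0,0],"rotation": [0,0,0]}], "hand": 1, "newtons": 60}}

```text
clock: 10.4
tcp_pos: [0.653, -0.1062, 0.1153]
ee_rot: [-3.141, 0.022, 0.0]
force: [-0.6, -0.8, 0.8]
grip_width: 0.0138
```

```bash
python3 - <<'E'
from h import *
s=snap("scene","s5.png")
print(state()["tcp_pos"],state()["force"],state()["ee_rot"],state()["grip_width"])
cv2.imwrite("pics/c5.png",cv2.resize(s[270:350,145:255],None,fx=7,fy=7)[:,:,::-1])
E
```

```text
[ 0.65304188 -0.10617124  0.11526703] [0.47390347 0.26181052 1.98120206] [-3.14144473e+00  2.21692396e-02  5.50051450e-05] 0.013818739702790754
```

View pics/c5.png

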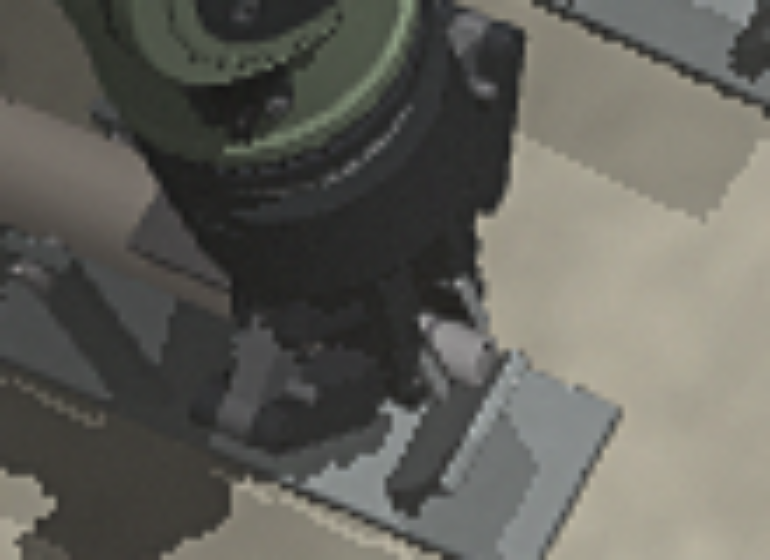

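>>> {"method": "arm_command", "body": {"commands": [{"linear": [0,0.6,0.05],"rotation": [0,0,0]},{"linear": [0,1.4,0.1],"rotation": [0,0,0]},{"linear": [0,2.3,0.1],"rotation": [0,0,0]},{"linear": [0,3.2,0.1],"rotation": [0,0,0]},{"linear": [0.1,4.1,0.1],"rotation": [0,0,0]},{"linear": [0.1,5,0.1],"rotation": [0,0,0]},{"linear": [0.1,6,0.1],"rotation": [0,0,0]},{"linear": [0.1,7,0.1],"rotation": [0,0,0]},{"linear": [0.1,8,0.1],"rotation": [0,0,0]},{"linear": [0.1,9,0.1],"rotation": [0,0,0]},{"linear": [0.1,10,0.1],"rotation": [0,0,0]},{"linear": [0.1,10,0.1],"rotation": [0,0,0]}]}}

```text
clock: 11.95
tcp_pos: [0.654, -0.0053, 0.1163]
ee_rot: [-3.141, 0.02, 0.0]
force: [0.3, -0.4, -0.8]
grip_width: 0.0135
```

```bash
python3 - <<'E'
from h import *
s=snap("scene","s6.png")
print(state()["tcp_pos"],state()["force"],state()["ee_rot"],state()["grip_width"])
cv2.imwrite("pics/c6.png",cv2.resize(s[230:370,115:315],None,fx=4,fy=4)[:,:,::-1])
E
```

```text
[ 0.65403851 -0.00581683  0.11626397] [0.5012025  0.85862705 0.17693854] [ 3.14128339e+00 -2.09927758e-02 -8.37079418e-05] 0.013537255854713777
```

View pics/c6.png

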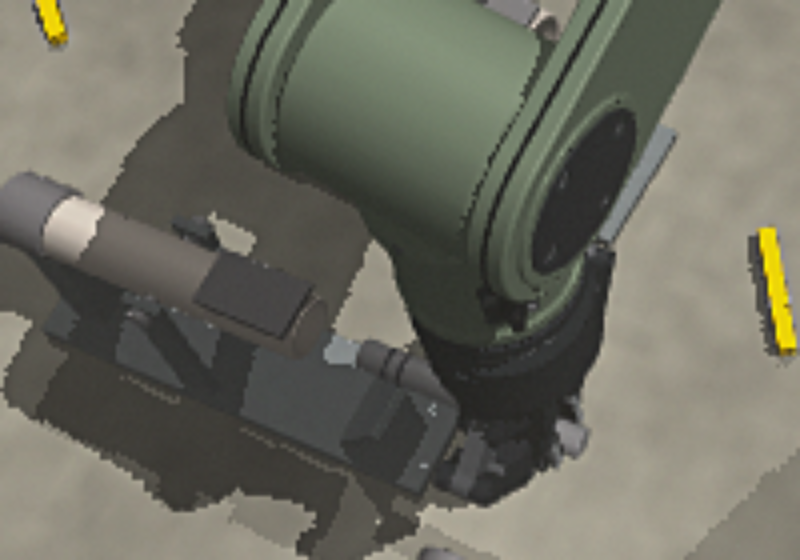

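>>> {"method": "arm_command", "body": {"commands": [{"linear": [0,1,1.5],"rotation": [0,0,0]},{"linear": [-0.5,2.5,3],"rotation": [0,0,0]},{"linear": [-2,5.5,4.5],"rotation": [0,0,-2]},{"linear": [-3.6,9.5,6],"rotation": [0,0,-4]},{"linear": [-5.3,13.5,6.5],"rotation": [0,0,-6.5]},{"linear": [-7,17.5,6.5],"rotation": [0,0,-9]},{"linear": [-8.7,21.5,6.5],"rotation": [0,0,-11.5]},{"linear": [-10.5,25.5,6.5],"rotation": [0,0,-14]},{"linear": [-12.3,29.5,6.5],"rotation": [0,0,-16]},{"linear": [-13.8,33,6.5],"rotation": [0,0,-17.5]},{"linear": [-14.6,34.8,6.5],"rotation": [0,0,-17.5]},{"linear": [-14.6,34.8,6.5],"rotation": [0,0,-17.5]}]}}

```text
clock: 13.5
tcp_pos: [0.5076, 0.3429, 0.1821]
ee_rot: [-3.102, 0.495, -0.002]
force: [1.4, 0.1, -1.0]
grip_width: 0.0135
```

```bash
python3 - <<'E'
from h import *
s=snap("scene","s7.png")
print(state()["tcp_pos"],state()["force"],state()["ee_rot"],state()["grip_width"])
cv2.imwrite("pics/c7.png",cv2.resize(s[240:400,340:540],None,fx=4,fy=4)[:,:,::-1][:600])
E
```

```text
[0.50819575 0.34178539 0.18189453] [ 0.04310285 -0.56432788 -0.48085056] [ 3.10161820e+00 -4.97778981e-01  1.89432321e-03] 0.013876134091507999
```

View pics/c7.png

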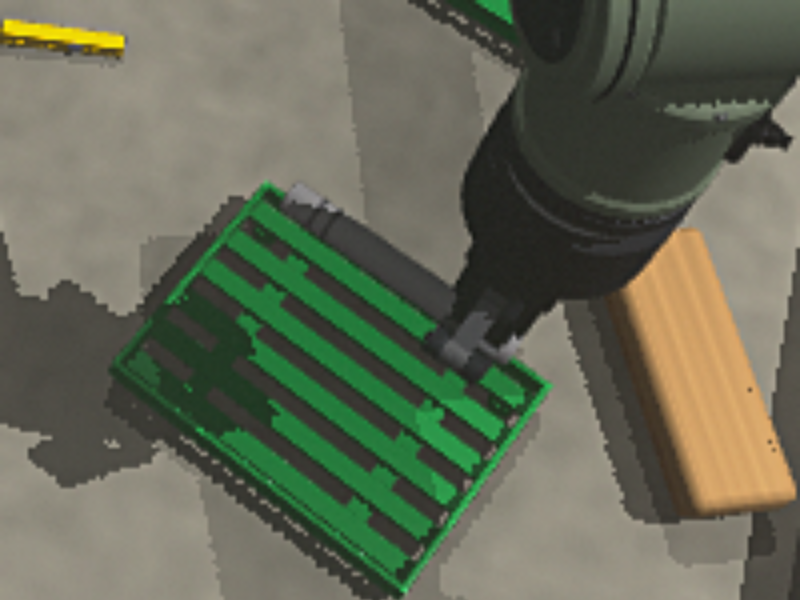

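```bash
python3 - <<'E'
from h import *
print(proj("scene",[.475,.241,.1665]),(proj("scene",[.475,.241,.1665])-[340,240])*4, "end centre seen -> ",onz("scene",415.5,288.5,.1665).round(4))
for n,f in(("scene","scene0"),("top","top0")):
    im=cv2.imread(f"pics/{f}.png");c=np.array([.4939,.2982]);a=np.radians(71.7)
    ux=np.array([np.cos(a),np.sin(a)]);uy=np.array([-ux[1],ux[0]])
    acc=[]
    for off in (-.04,-.02,.03,.045):
      row=[]
      for y in np.arange(-.07,.0701,.002):
        p=c+ux*off+uy*y;q=proj(n,[*p,.018])
        row.append(cv2.getRectSubPix(im,(1,1),tuple(map(float,q)))[0,0,1])
      acc.append(row)
    m=np.median(np.array(acc),0)
    print(n,"".join("#" if v>85 else "." for v in m)); print(m.astype(int).tolist())
E
```

```text
[408.61566748 286.37152597] [274.46266992 185.48610388] end centre seen ->  [0.4744 0.2541 0.1665]
scene ..#########.....######.....######.....#######.....######.....######....
[53, 47, 90, 136, 98, 135, 142, 140, 140, 145, 125, 65, 51, 52, 51, 52, 121, 145, 140, 139, 143, 135, 75, 50, 52, 52, 47, 107, 145, 140, 140, 141, 140, 79, 51, 51, 51, 50, 87, 148, 142, 139, 141, 146, 103, 55, 50, 51, 48, 69, 128, 142, 139, 140, 143, 115, 64, 50, 52, 49, 55, 125, 145, 139, 139, 142, 133, 79, 48, 45, 59]
top ##..##########.##########..#########..#########..#########..#######.###
[140, 186, 76, 67, 133, 162, 158, 158, 161, 162, 133, 140, 138, 125, 34, 99, 156, 160, 160, 162, 164, 154, 139, 141, 124, 43, 38, 157, 163, 161, 162, 167, 156, 127, 135, 123, 73, 43, 164, 165, 163, 164, 168, 163, 140, 136, 122, 82, 45, 125, 169, 163, 165, 168, 171, 144, 138, 125, 70, 32, 93, 174, 166, 166, 170, 187, 101, 31, 88, 173, 148]
```

```bash
python3 - <<'E'
from h import *
s=cv2.imread("pics/s7.png");cv2.imwrite("pics/c7b.png",cv2.resize(s[275:345,400:480],None,fx=8,fy=8,interpolation=cv2.INTER_CUBIC))
a=np.radians(71.7);u=np.array([np.cos(a),np.sin(a)]);g=np.array([.5082,.3418])
for q in [(415.5,288.5),(468.8,326.7)]:
  for z in (.156,.1665):
    p=onz("scene",*q,z)[:2]-g; print(q,z,"along",p@u,"across",p@[-u[1],u[0]])
q=(258,338.75);print(onz("scene",*q,.101));print(onz("scene",206.3,318.8,.101))
E
```

```text
(415.5, 288.5) 0.156 along -0.09532452594070513 across 0.009891943637084536
(415.5, 288.5) 0.1665 along -0.0939098253536936 across 0.004509803006060761
(468.8, 326.7) 0.156 along 0.020016060167293754 across 0.008694428700977861
(468.8, 326.7) 0.1665 along 0.01993120877066379 across 0.0033278570553258134
[0.65307711 0.0082982  0.101     ]
[ 0.65453633 -0.1023172   0.101     ]
```

View pics/c7b.png

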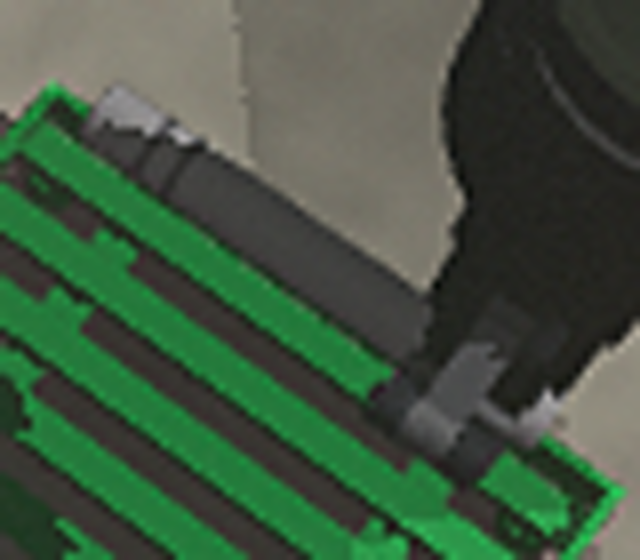

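>>> {"method": "arm_command", "body": {"commands": [{"linear": [-0.1,-0.3,-3],"rotation": [0,0,0]},{"linear": [-0.1,-0.3,-6],"rotation": [0,0,0]},{"linear": [-0.1,-0.3,-8.5],"rotation": [0,0,0]},{"linear": [-0.1,-0.3,-10.5],"rotation": [0,0,0]},{"linear": [-0.1,-0.3,-11.8],"rotation": [0,0,0]},{"linear": [-0.1,-0.3,-12.6],"rotation": [0,0,0]},{"linear": [-0.1,-0.3,-12.6],"rotation": [0,0,0]},{"linear": [-0.1,-0.3,-12.6],"rotation": [0,0,0]}]}}

```text
clock: 14.55
tcp_pos: [0.5077, 0.3392, 0.0562]
ee_rot: [-3.101, 0.499, -0.002]
force: [0.4, 0.3, -0.7]
grip_width: 0.0132
```

```bash
python3 - <<'E'
from h import *
s=snap("scene","s8.png");t=snap("top","t8.png")
print(state()["tcp_pos"],state()["force"],state()["ee_rot"],state()["grip_width"])
a=cv2.resize(s[280:390,360:490],None,fx=5,fy=5)[:,:,::-1];cv2.imwrite("pics/c8.png",a)
E
```

```text
[0.5077054  0.33921584 0.05626895] [-0.14204879 -0.16808992 -0.5622773 ] [-3.10058380e+00  4.99339972e-01 -2.44509634e-03] 0.013872811597006676
```

View pics/c8.png

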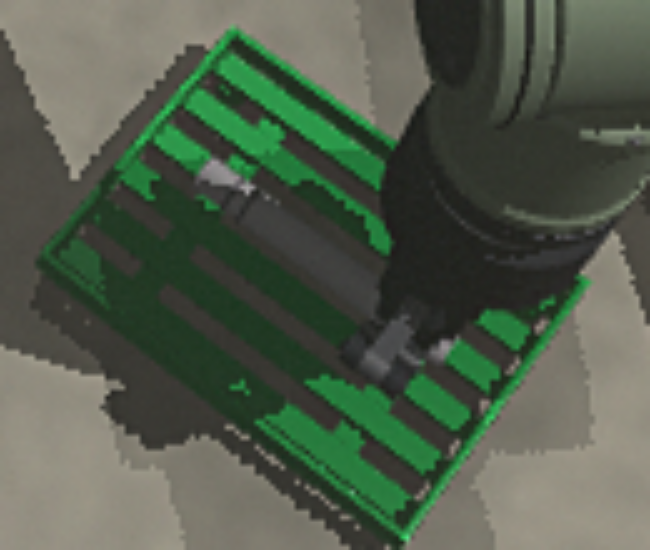

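```bash
python3 - <<'E'
from h import *
a=np.radians(71.7);u=np.array([np.cos(a),np.sin(a)]);w=np.array([-u[1],u[0]]);c=np.array([.4939,.2982])
def loc(q,z): p=onz("scene",*q,z)[:2]-c; return np.round([p@u,p@w],4)
# rod edges midpoints in crop: rear end corners (203,190)-(228,165)? body edges at mid (290,260)/(325,228)
for q in [(200,180),(215,175),(441,348)]: 
  for z in (.033,.041): print(q,z,loc((q[0]/5+360,q[1]/5+280),z))
print("tcp", (np.array([.5077,.3392])-c)@u,(np.array([.5077,.3392])-c)@w)
E
```

```text
(200, 180) 0.033 [-0.0551 -0.0009]
(200, 180) 0.041 [-0.0541 -0.0044]
(215, 175) 0.033 [-0.0516  0.005 ]
(215, 175) 0.041 [-0.0506  0.0015]
(441, 348) 0.033 [0.0604 0.0025]
(441, 348) 0.041 [ 0.0604 -0.001 ]
tcp 0.04325954047566824 -0.00022838089679471163
```

The rod is centred (ends about ±57 mm along the tray) and over the middle slot to within a mm or so. Next I lower the last cm.

>>> {"method": "arm_command", "body": {"commands": [{"linear": [0,0,-0.3],"rotation": [0,0,0]},{"linear": [0,0,-0.6],"rotation": [0,0,0]},{"linear": [0,0,-0.9],"rotation": [0,0,0]},{"linear": [0,0,-1.1],"rotation": [0,0,0]},{"linear": [0,0,-1.1],"rotation": [0,0,0]}]}}

```text
clock: 15.28
tcp_pos: [0.5068, 0.3387, 0.0439]
ee_rot: [3.101, -0.5, -0.001]
force: [-0.4, 0.4, -0.5]
grip_width: 0.0139
```

>>> {"method": "arm_command", "body": {"commands": [{"linear": [0,0,-0.1],"rotation": [0,0,0]},{"linear": [0,0,-0.2],"rotation": [0,0,0]},{"linear": [0,0,-0.2],"rotation": [0,0,0]}]}}

```text
clock: 15.65
tcp_pos: [0.5072, 0.3389, 0.0435]
ee_rot: [3.102, -0.5, 0.0]
force: [-3.2, -1.1, 5.8]
grip_width: 0.0136
```

Light contact with the floor. I back off 0.5 mm and open.

>>> {"method": "arm_command", "body": {"commands": [{"linear": [0,0,0.05],"rotation": [0,0,0]},{"linear": [0,0,0.05],"rotation": [0,0,0]}]}}

```text
clock: 15.9
tcp_pos: [0.5072, 0.3389, 0.0435]
ee_rot: [-3.102, 0.5, -0.0]
force: [-2.0, -1.7, 6.4]
grip_width: 0.0133
```

>>> {"method": "arm_command", "body": {"commands": [{"linear": [0,0,0],"rotation": [0,0,0]},{"linear": [0,0,0],"rotation": [0,0,0]},{"linear": [0,0,0],"rotation": [0,0,0]},{"linear": [0,0,0],"rotation": [0,0,0]},{"linear": [0,0,0.5],"rotation": [0,0,0]},{"linear": [0,0,1.5],"rotation": [0,0,0]},{"linear": [0,0,3],"rotation": [0,0,0]},{"linear": [0,0,6],"rotation": [0,0,0]},{"linear": [0,0,10],"rotation": [0,0,0]},{"linear": [0,0,14],"rotation": [0,0,0]},{"linear": [0,0,18],"rotation": [0,0,0]},{"linear": [0,0,20],"rotation": [0,0,0]}], "hand": 0.55}}

```text
clock: 17.4
tcp_pos: [0.5084, 0.3395, 0.2477]
ee_rot: [-3.098, 0.499, -0.009]
force: [0.6, -0.3, -0.2]
grip_width: 0.0385
```

>>> {"method": "arm_command", "body": {"commands": [{"linear": [2,-5,0],"rotation": [0,0,0]},{"linear": [4,-10,0],"rotation": [0,0,0]},{"linear": [6,-15,0],"rotation": [0,0,0]},{"linear": [8,-20,0],"rotation": [0,0,0]},{"linear": [8,-25,0],"rotation": [0,0,0]},{"linear": [8,-25,0],"rotation": [0,0,0]},{"linear": [8,-25,0],"rotation": [0,0,0]}]}}

```text
clock: 18.27
tcp_pos: [0.5872, 0.089, 0.2438]
ee_rot: [-3.101, 0.501, -0.002]
force: [0.0, -0.5, 0.3]
grip_width: 0.0387
```

```bash
python3 - <<'E'
from h import *
s=snap("scene","s9.png");t=snap("top","t9.png")
print(state()["tcp_pos"],state()["force"],state()["clock"])
E
```

```text
[0.5869768  0.08995752 0.24339538] [ 0.75990899  0.06207194 -0.42450322] 18.375
```

View pics/s9.png

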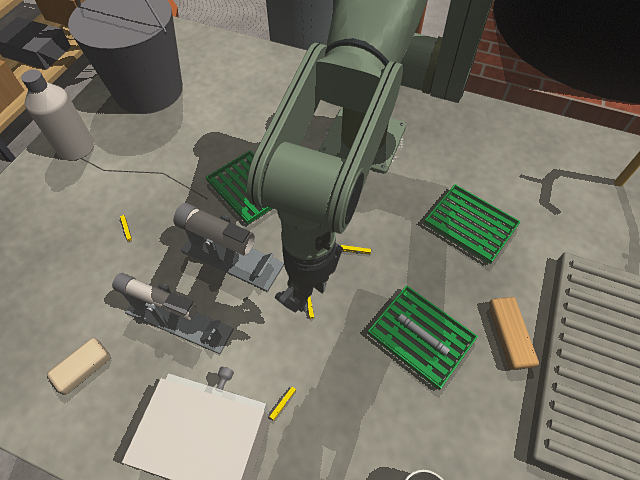

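View pics/t9.png

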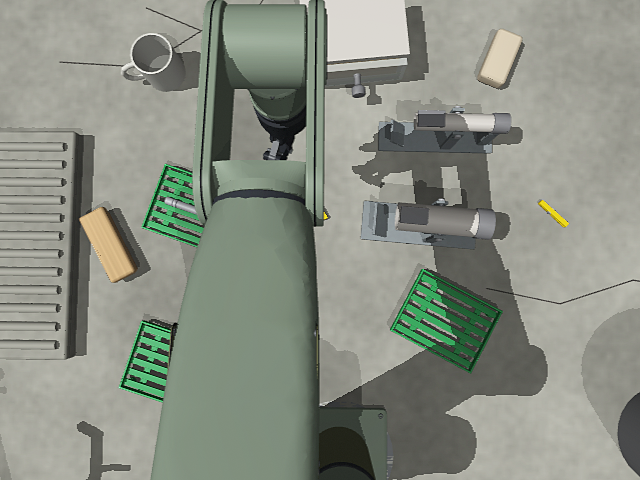

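The scene view shows the rod flat in the far tray from (400,318) to (448,352), along the slots. Both tubes are level and the arm is clear. I'll check that it stays still, then hand in.

>>> {"method": "arm_command", "body": {"commands": [{"linear": [0,0,0],"rotation": [0,0,0]},{"linear": [0,0,0],"rotation": [0,0,0]},{"linear": [0,0,0],"rotation": [0,0,0]},{"linear": [0,0,0],"rotation": [0,0,0]}]}}

```text
clock: 18.88
tcp_pos: [0.587, 0.089, 0.2427]
ee_rot: [3.102, -0.499, -0.0]
force: [-0.8, 0.4, 0.3]
grip_width: 0.0383
```

```bash
python3 - <<'E'
from h import *
s=snap("scene","s10.png");o=cv2.imread("pics/s9.png")[:,:,::-1]
print("diff tray",np.abs(s[280:390,360:480].astype(int)-o[280:390,360:480]).max())
a=np.radians(71.7);u=np.array([np.cos(a),np.sin(a)]);w=np.array([-u[1],u[0]]);c=np.array([.4939,.2982])
for q in [(401,318),(448,352)]: p=onz("scene",*q,.0243)[:2]-c; print((p@u).round(4),(p@w).round(4))
sign_off()
E
```

```text
diff tray 40
-0.0519 0.0005
0.0627 0.0018
the job is handed in; nothing more can be done
```

The handle is lying flat in the farthest soap holder, and I handed the job in at about 19 s of the 64 s.

- **Tipping:** I pressed the slim tube's thumb pad down about 29 mm to its stop, with 12–15 N. The picture showed the rod sliding out to the catch plate, and I let the tube swing back level.
- **Drawing out:** I gripped the exposed end, then regrasped once nearer the fingertips so the rod could be set down low. I drew it out and laid it along the middle slot.
- **Last checks:** The rod lies from about −52 to +63 mm along the tray and within 2 mm of its centre line, well inside the walls. Both tubes are level and I never touched the fat one. The gripper is open and clear, and its force reading is close to zero.
- **What disagreed:**
  - The gripper read 14 mm on the 16 mm rod.
  - My first estimate of where the rod sat in the jaws was about 5 mm off along its length, and I corrected it before placing.
  - The last two tray pictures differed by up to 40 grey levels somewhere. I did not look into it, so "still at rest" rests on the position check above, which used end points read from the earlier picture.

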